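# Draw the filter slider and put it away

### The job

Draw the filter slider by its orange pull tab straight and level out of the white filter module without jamming it, lay it flat in the middle of the blue pad and let go. Then take it again at its middle, across its long sides, and set it down flat in the grey storage cradle, fully between its stops, with the tab between the two tall cheeks. Keep the slider level all the time, do not drop it, and leave the other things on the bench where they stand.

Things in the scene. Friction and masses are not known exactly. Their poses are not given: they have to be found in the camera images.
- slider: filter slider, loose, about 0.2 kg (varies): an aluminium plate 150 x 40 x 14 mm (x, y, z) with three round coloured windows and an orange pull tab standing on its top near its -x end. Origin at the centre of its underside; x along its length, tab towards -x; z up. At the start about 90 mm of its +x end is inside the module's channel and the tab end sticks out towards the robot
- slider_mid (a point): centre of the slider's plate, half-way up (7 mm above its underside); axes as the slider's. The two long sides are 40 mm apart; grip here across y
- slider_tab (a point): centre of the orange pull tab, 45 mm from slider_mid towards -x and 20 mm above it; axes as the slider's. The tab is 24 mm long (x), 12 mm thick (y) and rises 26 mm above the plate's top (13 mm above and below this point)
- channel_mouth (a point): middle of the channel's floor edge at the front face of the fixed white filter module, 50 mm above the bench; x points into the channel, so the slider is drawn along -x; y across, z up. The channel is 43 mm wide, 17 mm high, 100 mm deep, level. The module is 120 mm wide (y) and reaches 180 mm behind this point; its roof is 77 mm above the bench for the first 100 mm and 110 mm behind that
- pad_top (a point): centre of the top of the fixed blue pad, 220 x 120 mm (x, y), top 8 mm above the bench; x along its length, pointing away from the robot
- cradle_seat (a point): centre of the seat floor of the fixed grey storage cradle (base 190 x 84 mm), 20 mm above the bench; x along the seat, the end with the tall cheeks towards -x. Black stops bound a space 160 mm long and 48 mm wide: end stops and +x side stops rise 10 mm above the floor, the two cheeks (36 mm long, from 45 to 81 mm on the -x side of this point) rise 40 mm; the sides are open for fingers within 40 mm of the middle
- cradle_tab (a point): where the centre of the tab belongs when the slider is put away: 45 mm towards -x from cradle_seat and 27 mm above it
- tip_box: bystander: black and blue pipette tip box 85 x 125 x 80 mm; origin under its centre
- tube_rack: bystander: white rack of capped tubes 70 x 185 x 116 mm; origin under its centre
- reagent: bystander: amber bottle, 64 mm across, 130 mm tall; origin under its centre
- beaker: bystander: clear beaker, 70 mm across, 90 mm tall; origin under its centre
- dish: bystander: clear flat dish, 90 mm across, 16 mm tall; origin under its centre
- pot: bystander: small red jar, 44 mm across, 45 mm tall; origin under its centre
There are look-alikes about, which are no part of the job. There is more than one size of the part that bears channel_mouth; the job needs the smaller.

How it is judged:
On the way, in this order (a step that is already met when the one before it is completed fails the run):
1. the slider is drawn wholly out of the channel, level, held by its tab (x of slider_mid in the frame of channel_mouth below -0.076 m and angle between slider's own z axis and vertical below 0.15 rad and contact force between the fingers and slider above 0.5 N and distance between the grasp point and slider_tab below 0.035 m), for 0.1 s.
2. the slider lies flat in the middle of the blue pad, let go and at rest (horizontal distance between slider_mid and pad_top below 0.04 m and z of slider_mid in the frame of pad_top below 0.01 m and angle between slider's own z axis and vertical below 0.05 rad and contact force between the fingers and slider below 0.1 N and linear speed of slider below 0.03 m/s), for 0.2 s.
3. the slider is taken again at its middle, across its long sides, and lifted at least 20 mm off the pad (z of slider_mid in the frame of pad_top above 0.027 m and contact force between the fingers and slider above 0.5 N and horizontal distance between the grasp point and slider_mid below 0.025 m), for 0.1 s.
At the end, for the whole second after the job is handed in: the slider lies flat on the floor of the storage cradle between its stops (middle within 12 mm of the seat's middle, height within 3 mm, tilt under 0.05 rad), its tab between the tall cheeks (within 14 mm of its place), released and at rest (horizontal distance between slider_mid and cradle_seat below 0.012 m and horizontal distance between slider_tab and cradle_tab below 0.014 m and z of slider_mid in the frame of cradle_seat below 0.01 m and angle between slider's own z axis and vertical below 0.05 rad and contact force between the fingers and slider below 0.1 N and linear speed of slider below 0.03 m/s); the robot touches nothing.
It fails at once if the slider is jammed: more than 30 N between slider and module (contact force between slider and module above 30 N).
It fails at once if the slider is tipped more than about 20 degrees (angle between slider's own z axis and vertical above 0.35 rad).
It fails at once if the slider is dropped (moves faster than 0.6 m/s while not held) (linear speed of slider above 0.6 m/s and contact force between the fingers and slider below 0.1 N).
It fails at once if a bystander is moved more than 30 mm (distance of any of tip_box, tube_rack, reagent, beaker, dish, pot from where it was at the start of the episode above 0.03 m).
It also fails if it takes over 70 s, if anything falls off the work surface, if the arm or the gripper's body presses on something with over 40 N, if the wrist force passes 120 N, or if a joint passes its speed limit or range.

### The arm

A 6-joint arm with a two-finger parallel gripper is mounted at the origin on the work surface. World frame = base frame: x ahead of the robot, y to its left, z up, the work surface at z = 0. Lengths are in m, angles in rad, forces in N, time in s.
With the tool pointing down it reaches from about 0.35 to 0.975 m from the base axis. Payload 4.9 kg.
Tool frame: the origin (TCP) lies midway between the tips of the shut fingers; the grasp point (between the pads) lies behind it (manip.tcp_to_grasp is the z of the grasp point in the tool frame, in m); z points along the fingers, y is the direction in which the jaws open and shut (so a half turn about z gives the same grasp; the last joint's range is limited). The gripper opens to 85 mm and grips with 20 to 120 N. Pads are 22 mm wide; open, the fingers measure 114 mm over their backs; the gripper's body (76 mm by 85 mm) begins 54 mm behind the grasp point. The pads swing forward as they close: fully open they stand 13 mm farther back than shut.
Start: joints at [1.038, 0.053, 1.613, -0, 1.476, -0.119], TCP at [0.251, 0.572, 0.231] pointing down, gripper open.
Joint ranges: [-3.01, 3.01], [-1.01, 2.22], [0.06, 2.58], [-1.02, 4.17], [0.09, 2.62], [-3.14, 3.14]. Speed limits (rad/s): [2.57, 2.57, 3.14, 3.14, 3.14, 3.14].

### API

Orientations are given as a unit quaternion [w, x, y, z].
In Python, from plant import status, vision, order, regions_of, manip gives the robot as it stands. The module is installed in compiled form; this text tells all that it offers.
- The arm moves only by the shell command python3 -m crank 'ROWS'. ROWS is JSON, one flat list of numbers, 5 for each row, row after row: the shift along the tool's x, y, z in mm, then the turn about the tool's z in degrees, then the opening in per cent of the stroke, from 0 (shut) to 100 (fully open). In form: [tx, ty, tz, yaw, fingers, tx, ty, tz, yaw, fingers, ...]. A call has exactly 10 rows; each row is the pose to reach, as a shift and turn from the pose commanded when the call began, along the tool's axes at that moment; what a row does not reach only later rows make up. A row lasts 1/10 s, in which the tool goes at most 50 mm and 8.59 degrees, less where a joint would pass 70% of its speed; a pose out of reach is approached as far as the arm can. A call with a gripper value outside its range is refused whole. The fingers move at their own pace and stop on an object; the grip force is fixed at half the most. Time passes only in rows, so rows that repeat a pose let the fingers close, or fill a call up. It gives the time, the measured TCP pose, the force and the opening at its end, in the units of the state.
- status.state(): the state, without advancing time (a new reading comes with each control period).
- vision.grab_frame(name): name is "scene" or "side" or "wrist"; returns (picture, depth): 384x512x3 uint8, red, green, blue; 384x512 float32, m along the optical axis (not along the pixel's ray), 0 where there is no reading.
- vision.get_calibration(name): a dict with "camera_matrix" (3x3 intrinsics, pixels), "k1" (the pictures are not rectified: a ray, as slopes to the right and down, at radius r is drawn at 1 + k1 r^2 times it, then the intrinsics apply), "R" (3x3) and "t" (3): a world point X has camera coordinates R X + t. Camera axes: x right, y down, z forward; pixel columns grow to the right and rows downward; lengths in m; the calibration is good to about 2 mm. A picture is of the moment at which its call begins: read the wrist's pose just before it. get_calibration takes no time and is no camera call; for the wrist camera it gives the pose at the moment of the call.
- order.job_done(): hands the job in, once; it reports no verdict.
Trained networks look in the newest picture that a camera, given by its name, has taken for a name from the list of things; names that differ only in an ending like _2 or _b are one class to them, and where a whole thing is asked for, a point or a joint stands for the part that bears it (a point fixed in the world has none). Each returns a list of dicts, best first, with "confidence" (0 to 1); they miss things now and then, are a little off and sometimes report something else, mostly with a low value. They report only what shows in the picture. A call takes as long as a camera call. They do not tell look-alikes from the thing itself.
- regions_of(camera, name): "region" (384x512 bool, what is visible of it) and "extent" ([centre column, centre row, width, height] in pixels, round what is visible of it).
The state is a dict: "time": time; "joint_pos": joint angles; "joint_vel": joint speeds; "joint_efforts": joint torques, N m; "tool_pos": TCP position; "tool_rot": TCP orientation; "contact_force": force on the tool from outside, world axes, zero at the start; "ft_torque": the same for the moment, N m; "gripper_width": opening from 0.0 (shut) to 1.0 (fully open).
Only numpy, scipy, OpenCV 4.12 (cv2) and the standard library are available. Lean on these libraries where they do the work, as an engineer would, in place of code of your own. Each camera call takes 0.05 s, during which the arm holds its last target. There are 200 camera calls.

## Working session

There is one attempt and no reset: what is moved stays moved. The work goes in short steps, Python scripts to look and compute and a shell command to move; the robot and the scene stay as the last step left them, time stands still between calls to the robot, and variables do not carry over. Pictures are saved under pics/ and viewed, on a budget of 10 in all, crops included, one or two more only if the job needs it, and the job is handed in when it is done.

```bash
mkdir -p pics; cat > h.py <<'E'
import numpy as np, cv2
from plant import status, vision, order, regions_of, manip
def cal(n):
    c=vision.get_calibration(n); return np.array(c["camera_matrix"]),c["k1"],np.array(c["R"]),np.array(c["t"])
def cloud(n,depth,c=None):
    K,k1,R,t=c or cal(n)
    h,w=depth.shape; u,v=np.meshgrid(np.arange(w),np.arange(h))
    p=cv2.undistortPoints(np.stack([u,v],-1).reshape(-1,1,2).astype(float),K,np.array([k1,0,0,0.])).reshape(h,w,2)
    X=np.dstack([p[...,0]*depth,p[...,1]*depth,depth])
    W=(X-t)@R; W[depth<=0]=np.nan
    return W
def proj(n,P):
    K,k1,R,t=cal(n)
    return cv2.projectPoints(np.atleast_2d(P).astype(float),cv2.Rodrigues(R)[0],t,K,np.array([k1,0,0,0.]))[0][:,0]
def save(n,im): cv2.imwrite(n,im[...,::-1])
E
python3 - <<'E'
from h import *
print(status.state()); print(manip.tcp_to_grasp)
ims=[]
for n in ("scene","side"):
    im,d=vision.grab_frame(n); np.savez(f"{n}.npz",im=im,d=d); ims.append(im)
    W=cloud(n,d); c=cal(n); print(n,"cam at",-c[2].T@c[3])
    for k in ("slider","slider_tab","channel_mouth","pad_top","cradle_seat","tip_box","tube_rack","reagent","beaker","dish","pot"):
        for r in regions_of(n,k)[:3]:
            P=W[r["region"]]; P=P[~np.isnan(P[:,0])]
            print(k,round(r["confidence"],2),np.round(r["extent"]),np.round(np.median(P,0),3) if len(P) else None, np.round(np.percentile(P,2,axis=0),3),np.round(np.percentile(P,98,axis=0),3))
save("pics/a.png",cv2.resize(ims[0],(800,600))); save("pics/b.png",cv2.resize(ims[1],(800,600)))
E
```

```text
{'time': 0.0, 'joint_pos': array([ 1.03803300e+00,  5.33502008e-02,  1.61429695e+00,  4.86072940e-06,
        1.47597603e+00, -1.19021124e-01]), 'joint_vel': array([-0.0008932 , -0.00075758,  0.00026248,  0.00053834,  0.00098495,
       -0.00022566]), 'joint_efforts': array([ 6.75354386e-04, -3.93685591e+01, -3.70174205e+01, -5.75154695e-05,
        7.11604502e-03,  9.04039979e-06]), 'tool_pos': array([0.25096873, 0.57172394, 0.23006537]), 'tool_rot': array([-3.27332980e-04,  2.05398848e-01,  9.78677824e-01, -9.61051784e-04]), 'contact_force': array([ 0.95937903, -0.25065281, -0.06383907]), 'ft_torque': array([ 0.04566249,  0.06469455, -0.05056536]), 'gripper_width': 0.9966487750159543}
-0.0187
scene cam at [ 1.31121073 -0.0544671   0.74847672]
slider 0.53 [280. 214.  20.  19.] [0.568 0.062 0.065] [0.482 0.044 0.001] [0.601 0.087 0.092]
slider_tab 0.48 [281. 219.  17.  12.] [0.573 0.061 0.066] [0.544 0.047 0.063] [0.585 0.079 0.091]
slider_tab 0.4 [155. 281.  82.  55.] [ 0.786 -0.253  0.059] [ 0.739 -0.347  0.003] [ 0.8   -0.168  0.118]
channel_mouth 0.86 [335. 156.  55.  60.] [0.325
[... 1902 characters left out ...]
06 ]
cradle_seat 0.23 [270. 182.  21.  17.] [0.563 0.061 0.064] [0.534 0.042 0.   ] [0.604 0.135 0.09 ]
tube_rack 0.56 [365. 222.  48.  60.] [ 0.745 -0.276  0.059] [ 0.728 -0.352 -0.001] [ 0.851 -0.166  0.117]
reagent 0.58 [241. 130.  16.  30.] [0.606 0.441 0.054] [ 0.577  0.424 -0.004] [0.697 0.658 0.129]
beaker 0.87 [372. 285.  24.  31.] [ 0.625 -0.478  0.057] [ 0.592 -0.509  0.007] [ 0.657 -0.447  0.089]
dish 0.9 [240. 196.  26.  18.] [0.443 0.073 0.016] [0.402 0.037 0.002] [0.485 0.123 0.021]
pot 0.7 [259. 226.  14.  16.] [ 0.435 -0.115  0.041] [ 0.419 -0.126  0.01 ] [ 0.457 -0.089  0.049]
pot 0.42 [372. 286.  26.  35.] [ 0.625 -0.478  0.056] [ 0.592 -0.509  0.005] [ 0.657 -0.447  0.089]
```

View pics/a.png

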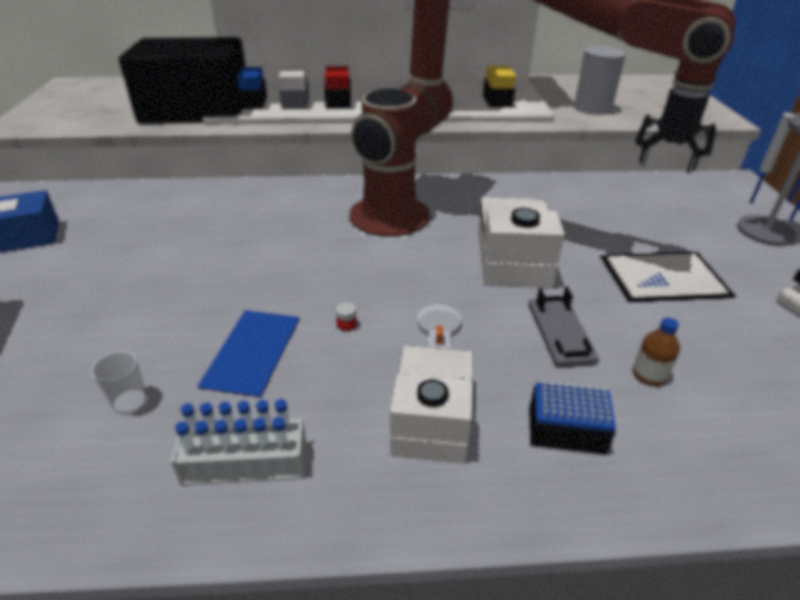

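View pics/b.png

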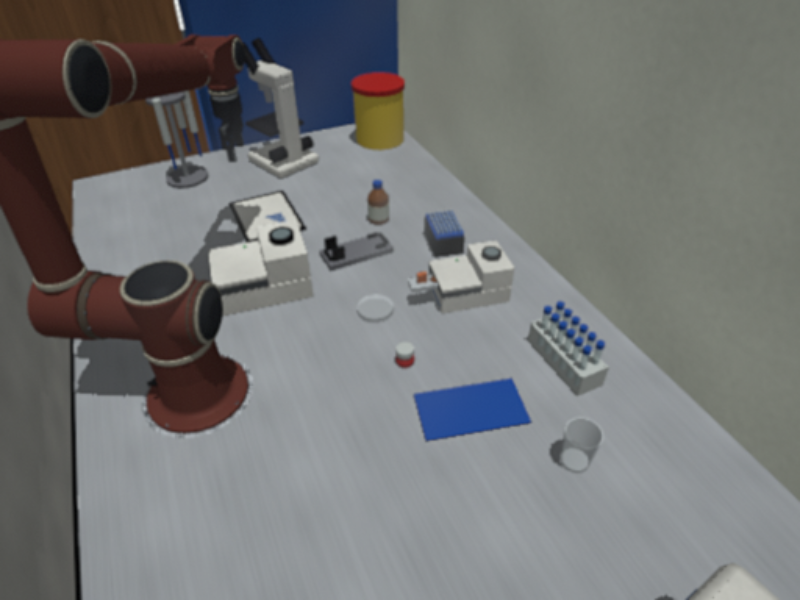

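In the scene view there are two white modules: the small one at (433,400), with its slider tab at (440,335), and the larger at (520,240), which has no slider. In the side view they are at (470,275) and (260,265). I choose the small one: its roof measures about 0.08 m, against 0.16 m for the large one. The pad is at (250,352), the cradle at (562,325), the dish at (440,320) and the pot at (346,315). I'll take the arm over the cradle first and look with the wrist camera.

```bash
python3 -m crank '[-324,-142,-130,-24,100,-324,-142,-130,-24,100,-324,-142,-130,-24,100,-324,-142,-130,-24,100,-324,-142,-130,-24,100,-324,-142,-130,-24,100,-324,-142,-130,-24,100,-324,-142,-130,-24,100,-324,-142,-130,-24,100,-324,-142,-130,-24,100]'
python3 - <<'E'
from h import *
c=cal("wrist"); im,d=vision.grab_frame("wrist"); np.savez("w1.npz",im=im,d=d)
W=cloud("wrist",d,c); print("cam",-c[2].T@c[3], c[2][2], np.round(W[::190,::255],3).tolist())
for r in regions_of("wrist","cradle_seat"):
    P=W[r["region"]]; P=P[~np.isnan(P[:,0])]; print(r["confidence"],r["extent"],np.median(P,0))
    for lo,hi in((.015,.024),(.026,.034),(.045,.068),(-.01,.1)):
        Q=P[(P[:,2]>lo)&(P[:,2]<hi)]; 
        if len(Q)>20: print(lo,hi,len(Q),np.median(Q,0),cv2.minAreaRect((Q[:,:2]*1000).astype(np.float32)))
save("pics/c.png",im)
E
```

```text
time: 2.2
tool_pos: [0.491, 0.3118, 0.3613]
tool_rot: [-0.0, -0.002, 1.0, 0.0]
contact_force: [0.4, -0.4, 0.2]
gripper_width: 1.0
cam [0.41022397 0.31086612 0.50385443] [ 0.31506235  0.00214059 -0.94906856] [[[0.263, -0.084, 0.0], [0.316, 0.31, 0.144], [0.263, 0.696, 0.009]], [[0.571, -0.151, 0.001], [0.564, 0.311, 0.018], [0.568, 0.773, -0.0]], [[0.479, 0.244, 0.45], [0.48, 0.311, 0.446], [0.478, 0.377, 0.45]]]
0.69 [262.1, 142.8, 58.7, 124.3] [0.48154676 0.3220629  0.02018355]
0.015 0.024 5386 [0.48441326 0.32203407 0.01998772] ((488.78607177734375, 322.1488952636719), (189.881591796875, 84.23052215576172), 2.4552576541900635)
0.026 0.034 550 [0.54794467 0.320358   0.0300788 ] ((489.03363037109375, 322.42108154296875), (176.32830810546875, 62.785858154296875), 1.5634145736694336)
0.045 0.068 308 [0.42542359 0.31961078 0.05945271] ((426.1847229003906, 319.0529479980469), (34.188026428222656, 63.89967346191406), 3.003929853439331)
-0.01 0.1 6295 [0.48154676 0.3220629  0.02018355] ((487.99456787109375, 323.7268981933594), (191.32798767089844, 87.45146179199219), 2.4552574157714844)
```

View pics/c.png

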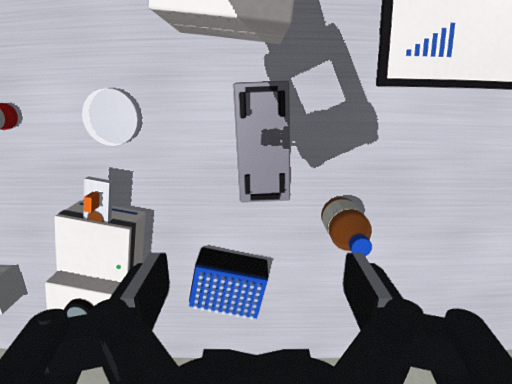

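The wrist view shows the cradle at (262,142) with its cheeks up, towards the robot. The small module is at (95,245), with the slider and orange tab at (92,200). The dish is at (112,117), the tip box at (232,283) and the reagent at (347,225). The cradle measures 190 x 84 mm as stated, with its middle at (0.489, 0.322) and a yaw of about 2.5°. Next is a closer look at the slider.

```bash
python3 -m crank '[-100,-252,100,0,100,-100,-252,100,0,100,-100,-252,100,0,100,-100,-252,100,0,100,-100,-252,100,0,100,-100,-252,100,0,100,-100,-252,100,0,100,-100,-252,100,0,100,-100,-252,100,0,100,-100,-252,100,0,100]'
python3 - <<'E'
from h import *
c=cal("wrist"); im,d=vision.grab_frame("wrist"); np.savez("w2.npz",im=im,d=d)
W=cloud("wrist",d,c); print("cam",-c[2].T@c[3])
x,y,z=W[...,0],W[...,1],W[...,2]
reg=(x>.45)&(x<.8)&(y>-.06)&(y<.15)
hsv=cv2.cvtColor(im,cv2.COLOR_RGB2HSV)
org=reg&(hsv[...,0]<16)&(hsv[...,1]>150)&(hsv[...,2]>90)
def rect(m,s):
    Q=W[m]; print(s,len(Q),np.round(np.median(Q,0),4),cv2.minAreaRect((Q[:,:2]*1000).astype(np.float32)) if len(Q)>5 else '')
rect(org,"orange"); rect(org&(z>.08),"orange top>80"); rect(org&(z>.085),"orange >85")
rect(reg&(z>.058)&(z<.067)&(x<.61),"plate top"); rect(reg&(z>.074)&(z<.0805),"roof"); rect(reg&(z>.103)&(z<.114),"rear roof")
for k in ("slider","channel_mouth"):
    for r in regions_of("wrist",k): 
        print(k,r["confidence"],r["extent"]); m=r["region"]; rect(m&(z>.058)&(z<.067),k+"60"); rect(m&(z>.074)&(z<.0805),k+"77")
save("pics/d.png",cv2.resize(im,(800,600)))
E
```

```text
time: 3.3
tool_pos: [0.592, 0.0622, 0.2622]
tool_rot: [0.001, -0.004, 1.0, 0.0]
contact_force: [-0.8, -0.4, -0.1]
gripper_width: 1.002
cam [0.51105021 0.06102066 0.40460333]
orange 460 [0.5722 0.0629 0.0889] ((575.5848388671875, 61.588294982910156), (22.085662841796875, 47.48606872558594), 81.24980926513672)
orange top>80 262 [0.563  0.0648 0.0899] ((564.0126342773438, 64.48765563964844), (11.579912185668945, 23.292699813842773), 78.48664093017578)
orange >85 258 [0.5638 0.0648 0.0899] ((564.0126342773438, 64.48765563964844), (11.579912185668945, 23.292699813842773), 78.48664093017578)
plate top 1982 [0.5682 0.0638 0.064 ] ((567.2947387695312, 64.27371215820312), (118.5379867553711, 66.27426147460938), 79.71060180664062)
roof 8527 [0.6449 0.0488 0.0771] ((625.570068359375, 53.23182678222656), (119.64514923095703, 148.69949340820312), 79.92355346679688)
rear roof 4868 [0.723  0.0348 0.1099] ((735.2509765625, 32.71458053588867), (120.51820373535156, 81.42394256591797), 79.59345245361328)
slider 0.62 [258.8, 142.9, 44.9, 65.0]
slider60 1827 [0.5649 0.0631 0.064 ] ((567.235595703125, 63.92722702026367), (40.17912673950195, 66.33290100097656), 79.51506042480469)
slider77 10 [0.5528 0.0643 0.0781] ((557.9781494140625, 61.180294036865234), (8.595527648925781, 20.419998168945312), 48.10517883300781)
channel_mouth 0.93 [241.5, 243.8, 125.3, 178.2]
channel_mouth60 142 [0.6027 0.0793 0.0632] ((598.6784057617188, 58.5749626159668), (118.54092407226562, 1.247992992401123), 79.48612976074219)
channel_mouth77 8502 [0.6449 0.0487 0.0771] ((648.2711181640625, 49.35150909423828), (119.33683776855469, 101.85952758789062), 79.39192962646484)
```

View pics/d.png

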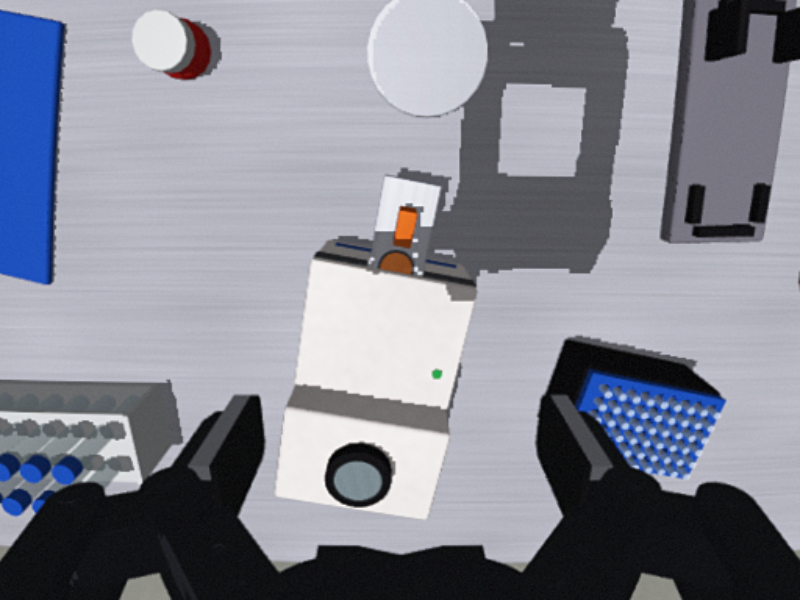

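The view at (405,225) shows the orange tab on the plate, with the module at (385,340) and the dish, pad and cradle end clear of the path. Slider and channel both lie at -10.5° yaw, the tab centre is at (0.564, 0.0645) with its top at 0.090, and the roof is at 0.077: all match the description. Next I go above the tab with the fingers narrowed and check that they are centred.

```bash
python3 -m crank '[28,2.5,60,8,25,28,2.5,110,11,25,28,2.5,140,11,22,28,2.5,160,11,22,28,2.5,160,11,22,28,2.5,160,11,22,28,2.5,160,11,22,28,2.5,160,11,22,28,2.5,160,11,22,28,2.5,160,11,22]'
cat > chk.py <<'E'
from h import *
import sys
s=status.state(); c=cal("wrist"); im,d=vision.grab_frame("wrist"); np.savez("w3.npz",im=im,d=d)
W=cloud("wrist",d,c); hsv=cv2.cvtColor(im,cv2.COLOR_RGB2HSV)
from scipy.spatial.transform import Rotation as Ro
q=s["tool_rot"]; R=Ro.from_quat([q[1],q[2],q[3],q[0]]).as_matrix()
T=(W-s["tool_pos"])@R   # tool frame
print("tcp",s["tool_pos"],"w",s["gripper_width"])
org=(hsv[...,0]<16)&(hsv[...,1]>150)&(hsv[...,2]>90)&(np.abs(T[...,1])<.03)&(np.abs(T[...,0])<.05)&(W[...,2]>.085)
Q=T[org]; print("tab top in tool",len(Q),np.percentile(Q,[2,50,98],axis=0).round(4).tolist(),cv2.minAreaRect((Q[:,:2]*1000).astype(np.float32)) if len(Q)>5 else '')
f=(np.abs(T[...,1])<.06)&(T[...,2]<0.004)&(T[...,2]>-.02)&(np.abs(T[...,0])<.03)&(W[...,2]>.094)
for sg in(-1,1):
    F=T[f&(sg*T[...,1]>0)]; print("finger",sg,len(F),np.percentile(F,[2,50,98],axis=0).round(4).tolist() if len(F) else '')
save(sys.argv[1],im[60:384,100:412])
E
python3 chk.py pics/e.png
```

```text
time: 4.45
tool_pos: [0.5647, 0.0628, 0.1023]
tool_rot: [0.001, 0.093, 0.996, 0.0]
contact_force: [0.9, 0.2, 0.3]
gripper_width: 0.22
tcp [0.56469056 0.06280461 0.10228256] w 0.22016679852374296
tab top in tool 848 [[-0.0107, -0.0037, 0.0112], [0.0021, 0.0019, 0.0124], [0.0128, 0.0071, 0.0161]] ((0.8210172653198242, 1.654348373413086), (24.77686882019043, 11.486808776855469), 1.33139967918396)
finger -1 496 [[-0.0085, -0.0227, -0.0198], [0.0076, -0.014, -0.0125], [0.0111, -0.01, -0.0028]]
finger 1 507 [[-0.0084, 0.0088, -0.0198], [0.0073, 0.013, -0.0127], [0.0111, 0.0219, -0.003]]
```

View pics/e.png

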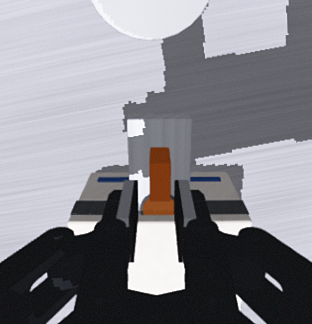

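The fingers straddle the tab: it is at crop (160,180), with the fingers at 135 and 178. The tab sits about 2 mm towards +y from the centre of the fingers. I shift by 2 mm, go down and check again.

```bash
python3 -m crank '[1,2.2,0,0,22,1,2.2,10,0,22,1,2.2,20,0,22,1,2.2,28,0,22,1,2.2,35,0,22,1,2.2,35,0,22,1,2.2,35,0,22,1,2.2,35,0,22,1,2.2,35,0,22,1,2.2,35,0,22]'
sed -i 's/>.094)/>.07)\&~org/' chk.py; python3 chk.py pics/e2.png
```

```text
time: 5.5
tool_pos: [0.5638, 0.0652, 0.0668]
tool_rot: [0.0, 0.093, 0.996, 0.0]
contact_force: [-0.1, -0.5, -0.7]
gripper_width: 0.217
tcp [0.56383987 0.06516853 0.06675008] w 0.21704242502812543
tab top in tool 1259 [[-0.0114, -0.0059, -0.0242], [0.0016, -0.0004, -0.0231], [0.0115, 0.0051, -0.0191]] ((-0.19982337951660156, 0.07021141052246094), (15.208934783935547, 25.21232795715332), 83.9434585571289)
finger -1 681 [[-0.0076, -0.0225, -0.0198], [0.0105, -0.0115, -0.0125], [0.0116, -0.0006, -0.0039]]
finger 1 656 [[-0.0081, 0.0002, -0.0196], [0.0105, 0.0107, -0.0127], [0.0116, 0.0217, -0.004]]
```

```bash
python3 -m crank '[0,0,0,0,18,0,0,0,0,16,0,0,0,0,15,0,0,0,0,14,0,0,0,0,12,0,0,0,0,8,0,0,0,0,0,0,0,0,0,0,0,0,0,0,0,0,0,0,0,0]'
```

```text
time: 6.55
tool_pos: [0.5635, 0.0652, 0.0664]
tool_rot: [-0.0, 0.093, 0.996, 0.0]
contact_force: [-1.4, 1.1, 2.1]
gripper_width: 0.127
```

```bash
python3 -m crank '[0,0,-0.5,0,0,1,0,-0.7,0,0,3,0,-0.7,0,0,5,0,-0.7,0,0,8,0,-0.7,0,0,11,0,-0.7,0,0,14,0,-0.7,0,0,17,0,-0.7,0,0,20,0,-0.7,0,0,20,0,-0.7,0,0]'
```

```text
time: 7.55
tool_pos: [0.5433, 0.069, 0.0668]
tool_rot: [-0.0, 0.093, 0.996, -0.0]
contact_force: [-0.8, 0.0, -3.2]
gripper_width: 0.126
```

```bash
python3 -m crank '[4,0,0,0,0,9,0,0,0,0,14,0,0,0,0,20,0,0,0,0,26,0,0,0,0,32,0,0,0,0,38,0,0,0,0,44,0,0,0,0,48,0,0,0,0,50,0,0,0,0]'
python3 -m crank '[4,0,0,0,0,9,0,0,0,0,14,0,0,0,0,20,0,0,0,0,26,0,0,0,0,32,0,0,0,0,38,0,0,0,0,44,0,0,0,0,48,0,0,0,0,50,0,0,0,0]'
python3 - <<'E'
from h import *
c=cal("wrist"); im,d=vision.grab_frame("wrist"); np.savez("w5.npz",im=im,d=d)
W=cloud("wrist",d,c); x,y,z=W[...,0],W[...,1],W[...,2]
for nm,m in (("side-pad",None),):
  for cam in ("side","scene"):
    im2,d2=vision.grab_frame(cam); w=cloud(cam,d2); h=cv2.cvtColor(im2,cv2.COLOR_RGB2HSV)
    b=(h[...,0]>100)&(h[...,0]<125)&(h[...,1]>120)&(w[...,2]<.02)&(w[...,0]>.35)&(w[...,0]<.68)&(w[...,1]<-.18)&(w[...,1]>-.42)
    Q=w[b]; print(cam,len(Q),np.median(Q,0).round(4),cv2.minAreaRect((Q[:,:2]*1000).astype(np.float32)))
m=(x>.36)&(x<.65)&(y>.02)&(y<.14)&(z>.058)&(z<.07)
Q=W[m];print(len(Q),np.median(Q,0))
save("pics/f.png",im)
E
```

```text
time: 8.55
tool_pos: [0.4943, 0.0783, 0.067]
tool_rot: [-0.0, 0.093, 0.996, 0.0]
contact_force: [0.1, -0.5, -2.6]
gripper_width: 0.125
time: 9.55
tool_pos: [0.4452, 0.0876, 0.067]
tool_rot: [-0.0, 0.093, 0.996, 0.0]
contact_force: [-0.7, 0.2, -2.7]
gripper_width: 0.13
side 1947 [ 0.5034 -0.2904  0.0079] ((507.10223388671875, -286.5343017578125), (119.46350860595703, 217.05345153808594), 77.04519653320312)
scene 1999 [ 0.525  -0.2871  0.0088] ((511.984375, -285.9861755371094), (116.84650421142578, 217.71803283691406), 76.4512710571289)
5141 [0.43210166 0.08416673 0.0645634 ]
```

View pics/f.png

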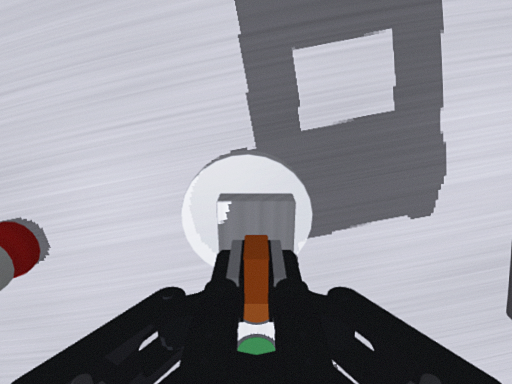

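The slider is drawn out level, and the wrist view shows its green window at (256,345) already clear of the module. Forces stayed under 4 N. The pad centre is at about (0.509, -0.287), agreed to within 5 mm by the side and scene cameras. Next I lift and carry it there.

```bash
python3 -m crank '[0,0,-6,0,0,0,0,-18,0,0,0,0,-32,0,0,0,0,-46,0,0,0,0,-56,0,0,-2,-8,-60,0,0,-6,-24,-60,0,0,-12,-48,-60,0,0,-19,-76,-60,0,0,-26,-106,-60,0,0]'
python3 -m crank '[-7,-30,0,0,0,-15,-60,0,0,0,-22,-90,0,0,0,-30,-120,0,0,0,-37,-150,0,0,0,-44,-180,0,0,0,-51,-208,0,0,0,-57,-232,0,0,0,-60,-246,0,0,0,-61,-250,0,0,0]'
python3 -m crank '[0,0,10,0,0,0,0,28,0,0,0,0,46,0,0,0,0,64,0,0,0,0,78,0,0,0,0,86,0,0,0,0,90,0,0,0,0,92,0,0,0,0,93,0,0,0,0,93,0,0]'
python3 - <<'E'
from h import *
im2,d2=vision.grab_frame("side"); w=cloud("side",d2); h=cv2.cvtColor(im2,cv2.COLOR_RGB2HSV)
x,y,z=w[...,0],w[...,1],w[...,2]
b=(h[...,0]>100)&(h[...,0]<125)&(h[...,1]>120)&(z<.03)&(x>.35)&(x<.68)&(y<-.18)&(y>-.42)
Q=w[b]; print(len(Q),cv2.minAreaRect((Q[:,:2]*1000).astype(np.float32)))
save("pics/g.png",cv2.resize(im2[180:330,200:400],(800,600)))
E
```

```text
time: 10.7
tool_pos: [0.4512, -0.0228, 0.127]
tool_rot: [-0.0, 0.093, 0.996, -0.0]
contact_force: [1.4, -0.4, -2.3]
gripper_width: 0.127
time: 11.7
tool_pos: [0.4646, -0.2799, 0.1269]
tool_rot: [-0.0, 0.094, 0.996, 0.0]
contact_force: [0.9, 0.1, -3.2]
gripper_width: 0.126
time: 12.7
tool_pos: [0.4654, -0.2788, 0.0347]
tool_rot: [0.001, 0.093, 0.996, -0.0]
contact_force: [0.3, 0.5, -2.9]
gripper_width: 0.129
1227 ((506.86041259765625, -286.53253173828125), (118.80900573730469, 216.77703857421875), 76.45701599121094)
```

View pics/g.png

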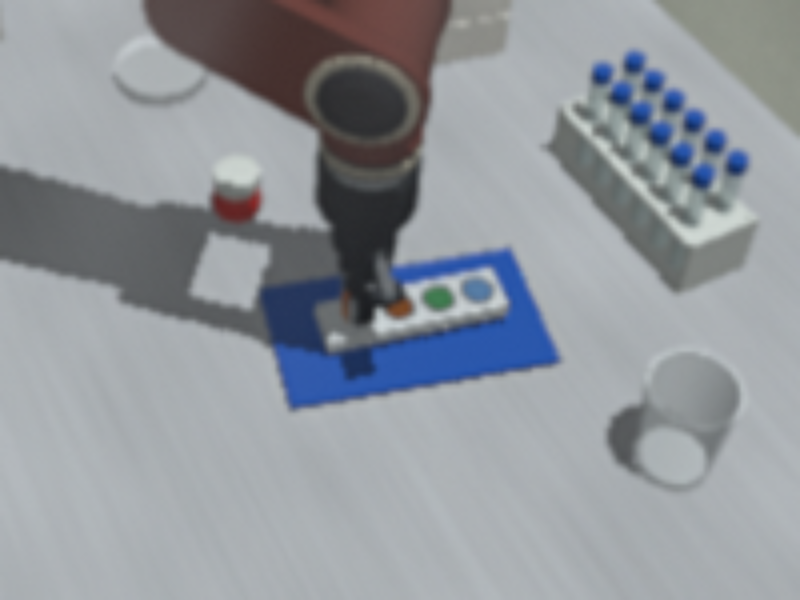

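The slider is over the middle of the pad and level, about 10 mm up. I lower it gently.

```bash
python3 -m crank '[0,0,1,0,0,0,0,3,0,0,0,0,5,0,0,0,0,7,0,0,0,0,8,0,0,0,0,9,0,0,0,0,9.5,0,0,0,0,9.5,0,0,0,0,9.5,0,0,0,0,9.5,0,0]'
python3 -m crank '[0,0,0.3,0,0,0,0,0.6,0,0,0,0,0.6,0,0,0,0,0.6,0,0,0,0,0.6,0,0,0,0,0.6,0,0,0,0,0.6,0,0,0,0,0.6,0,0,0,0,0.6,0,0,0,0,0.6,0,0]'
```

```text
time: 13.75
tool_pos: [0.4651, -0.2786, 0.0246]
tool_rot: [0.0, 0.093, 0.996, -0.0]
contact_force: [-0.3, -0.4, -2.4]
gripper_width: 0.126
time: 14.75
tool_pos: [0.4651, -0.2786, 0.0245]
tool_rot: [0.0, 0.093, 0.996, -0.0]
contact_force: [-2.4, 2.6, 6.1]
gripper_width: 0.126
```

```bash
python3 -m crank '[0,0,0,0,14,0,0,0,0,17,0,0,0,0,22,0,0,0,0,26,0,0,0,0,30,0,0,0,0,30,0,0,-10,0,30,0,0,-30,0,30,0,0,-60,0,30,0,0,-90,0,30]'
python3 -m crank '[-20,0,-30,0,50,-45,0,-60,0,72,-60,0,-60,0,72,-60,0,-60,0,72,-60,0,-60,0,72,-60,0,-60,0,72,-60,0,-60,0,72,-60,0,-60,0,72,-60,0,-60,0,72,-60,0,-60,0,72]'
cat > look.py <<'E'
from h import *
import sys
from scipy.spatial.transform import Rotation as Ro
zt=float(sys.argv[1]) # plate-top height
s=status.state(); c=cal("wrist"); im,d=vision.grab_frame("wrist")
W=cloud("wrist",d,c); q=s["tool_rot"]; R=Ro.from_quat([q[1],q[2],q[3],q[0]]).as_matrix(); T=(W-s["tool_pos"])@R
print("tcp",s["tool_pos"],"toolx heading",np.degrees(np.arctan2(R[1,0],R[0,0])))
hsv=cv2.cvtColor(im,cv2.COLOR_RGB2HSV)
r=regions_of("wrist","slider")
for a in r[:2]:
    m=cv2.dilate(a["region"].astype(np.uint8),np.ones((9,9)))>0
    print(a["confidence"],a["extent"])
    for nm,mm in(("plate",m&(np.abs(W[...,2]-zt)<.005)),("tab",(hsv[...,0]<16)&(hsv[...,1]>150)&m&(np.abs(W[...,2]-zt-.026)<.005))):
        Q=W[mm]
        if len(Q)>10: print(nm,len(Q),"z",np.median(Q[:,2]).round(4),"world",cv2.minAreaRect((Q[:,:2]*1000).astype(np.float32)),"tool",cv2.minAreaRect((T[mm][:,:2]*1000).astype(np.float32)))
save(sys.argv[2],im)
E
python3 look.py .022 pics/h.png
```

```text
time: 15.75
tool_pos: [0.4647, -0.2783, 0.1152]
tool_rot: [-0.0, 0.093, 0.996, 0.0]
contact_force: [0.4, 0.6, -0.9]
gripper_width: 0.305
time: 16.75
tool_pos: [0.5237, -0.2896, 0.1738]
tool_rot: [-0.0, 0.093, 0.996, 0.0]
contact_force: [0.2, 0.4, 0.5]
gripper_width: 0.723
tcp [ 0.52372778 -0.28963335  0.17379754] toolx heading 169.28197276370693
0.64 [256.9, 161.1, 44.3, 157.5]
plate 5747 z 0.0222 world ((510.42535400390625, -287.8924865722656), (40.30132293701172, 149.9799346923828), 79.20201873779297) tool ((13.36367416381836, -0.7749557495117188), (149.97962951660156, 40.30126953125), 0.07986470311880112)
tab 373 z 0.0478 world ((465.8240661621094, -278.8881530761719), (10.375499725341797, 23.62001609802246), 79.53775024414062) tool ((58.866783142089844, -0.22085094451904297), (10.375373840332031, 23.62028694152832), 89.74260711669922)
```

View pics/h.png

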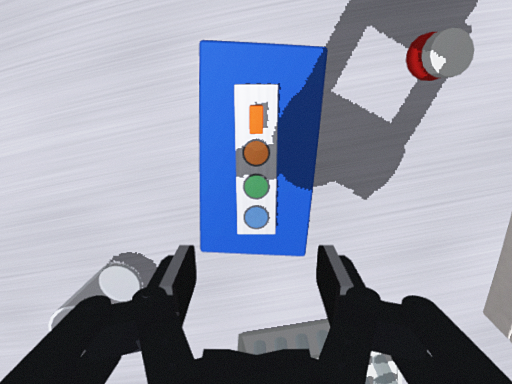

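The slider lies flat on the pad (plate at (256,160), tab at (256,118)), with its middle at (0.5104, -0.288), about 2 mm from the pad centre. Next I grasp it at the middle.

```bash
python3 -m crank '[14,-0.5,20,0,72,14,-0.5,60,0,72,14,-0.5,100,0,72,14,-0.5,130,0,72,14,-0.5,148,0,72,14,-0.5,158,0,72,14,-0.5,162,0,72,14,-0.5,163,0,72,14,-0.5,163,0,72,14,-0.5,163,0,72]'
python3 -m crank '[0,0,0,0,60,0,0,0,0,54,0,0,0,0,50,0,0,0,0,47,0,0,0,0,40,0,0,0,0,20,0,0,0,0,0,0,0,0,0,0,0,0,0,0,0,0,0,0,0,0]'
```

```text
time: 17.85
tool_pos: [0.511, -0.2882, 0.0123]
tool_rot: [0.001, 0.093, 0.996, -0.001]
contact_force: [-0.4, -0.2, 0.5]
gripper_width: 0.717
time: 18.85
tool_pos: [0.5103, -0.2876, 0.0114]
tool_rot: [0.0, 0.093, 0.996, 0.0]
contact_force: [-1.0, 2.2, 6.1]
gripper_width: 0.446
```

```bash
python3 -m crank '[0,0,-2,0,0,0,0,-6,0,0,0,0,-14,0,0,0,0,-26,0,0,0,0,-42,0,0,0,0,-60,0,0,0,0,-78,0,0,0,0,-94,0,0,0,0,-106,0,0,0,0,-110,0,0]'
python3 -m crank '[2,8,0,0,0,5,24,0,0,0,11,48,0,0,0,17,76,0,0,0,24,107,0,0,0,31,138,0,0,0,38,169,0,0,0,45,200,0,0,0,52,231,0,0,0,59,262,0,0,0]'
python3 -m crank '[7,31,0,-1,0,14,62,0,-3,0,21,93,0,-5,0,28,124,0,-7,0,35,155,0,-9,0,42,186,0,-11,0,49,217,0,-13,0,55,243,0,-13,0,59,260,0,-13,0,61,268,0,-13,0]'
python3 -c "from h import *;print(status.state()['joint_pos'])"
```

```text
time: 19.85
tool_pos: [0.511, -0.2882, 0.1234]
tool_rot: [0.002, 0.093, 0.996, -0.001]
contact_force: [0.4, -0.6, -2.1]
gripper_width: 0.444
time: 20.85
tool_pos: [0.4991, -0.0166, 0.1194]
tool_rot: [-0.001, 0.093, 0.996, 0.0]
contact_force: [-0.0, 0.4, -2.6]
gripper_width: 0.447
time: 21.85
tool_pos: [0.4886, 0.2573, 0.1195]
tool_rot: [-0.001, -0.021, 1.0, -0.0]
contact_force: [0.1, -0.8, -2.9]
gripper_width: 0.446
[ 3.49772945e-01 -2.22247909e-02  1.88164476e+00  5.04965564e-04
  1.28494515e+00 -1.26380269e+00]
```

```bash
python3 -m crank '[-1,8,0,0,0,-2,22,0,0,0,-3,40,5,0,0,-3,54,12,0,0,-3,62,22,0,0,-3,65,32,0,0,-3,65,38,0,0,-3,65,41,0,0,-3,65,41,0,0,-3,65,41,0,0]'
cat > look2.py <<'E'
from h import *
from scipy.spatial.transform import Rotation as Ro
s=status.state(); c=cal("wrist"); im,d=vision.grab_frame("wrist"); np.savez("w8.npz",im=im,d=d)
W=cloud("wrist",d,c); hsv=cv2.cvtColor(im,cv2.COLOR_RGB2HSV)
x,y,z=W[...,0],W[...,1],W[...,2]; print("tcp",s["tool_pos"])
near=(abs(x-.489)<.13)&(abs(y-.322)<.07)
def rect(m,n):
    Q=W[m]; print(n,len(Q),np.median(Q[:,2]).round(4) if len(Q) else '',cv2.minAreaRect((Q[:,:2]*1000).astype(np.float32)) if len(Q)>5 else '')
zt=s["tool_pos"][2]-.0034+.014
rect(near&(abs(z-zt)<.004)&(x<.47),"plate (rear part)")
rect(near&(hsv[...,0]<16)&(hsv[...,1]>150)&(abs(z-zt-.026)<.004),"tab top")
dark=(hsv[...,2]<70)&near
rect(dark&(abs(z-.06)<.004),"cheek tops"); 
for sg in(-1,1): rect(dark&(abs(z-.06)<.004)&(sg*(y-.3195)>0),"cheek%d"%sg)
rect(near&(abs(z-.02)<.004),"floor")
save("pics/i.png",im)
E
python3 look2.py
```

```text
time: 22.85
tool_pos: [0.4914, 0.3203, 0.0802]
tool_rot: [0.0, -0.02, 1.0, 0.0]
contact_force: [-0.9, -0.1, -3.1]
gripper_width: 0.45
tcp [0.49135673 0.32028354 0.08019197]
plate (rear part) 8384 0.0906 ((443.4095153808594, 317.7776184082031), (54.317405700683594, 40.30470275878906), 2.0607869625091553)
tab top 2028 0.1166 ((446.1277770996094, 318.05621337890625), (24.46085548400879, 11.62244987487793), 1.8896390199661255)
cheek tops 1758 0.0597 ((425.7942810058594, 319.7784118652344), (35.83173370361328, 64.02129364013672), 2.748914957046509)
cheek-1 699 0.0597 ((426.7163391113281, 291.04559326171875), (7.93316650390625, 35.240421295166016), 87.63671875)
cheek1 1059 0.0597 ((424.4366760253906, 347.5693664550781), (35.81949234008789, 8.455883979797363), 1.9251577854156494)
floor 6462 0.0198 ((488.37103271484375, 322.1149597167969), (189.54701232910156, 84.50433349609375), 2.2892751693725586)
```

View pics/i.png

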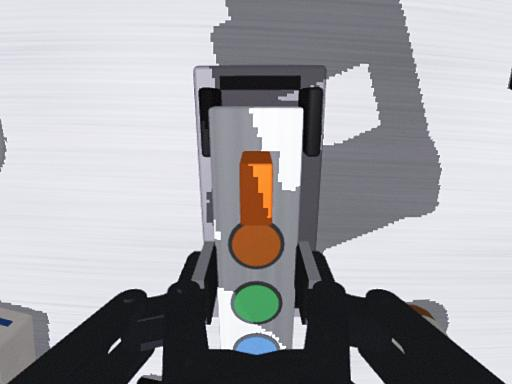

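The held slider (tab at (256,190)) is over the cradle, with the cheeks at (207,120) and (312,120). Plate and seat agree within 0.3° in yaw. The correction is about +2.6 mm along tool x and +2.3 mm along tool y. I apply it and lower to about 12 mm above the floor (the cheeks now flank the plate), then re-measure.

```bash
python3 -m crank '[2.6,2.3,0,0,0,2.6,2.3,0,0,0,2.6,2.3,8,0,0,2.6,2.3,18,0,0,2.6,2.3,28,0,0,2.6,2.3,36,0,0,2.6,2.3,42,0,0,2.6,2.3,45,0,0,2.6,2.3,45,0,0,2.6,2.3,45,0,0]'
python3 look2.py
```

```text
time: 23.9
tool_pos: [0.4886, 0.3229, 0.0352]
tool_rot: [0.0, -0.02, 1.0, 0.0]
contact_force: [-0.5, 0.4, -2.8]
gripper_width: 0.447
tcp [0.48864823 0.32290999 0.03518543]
plate (rear part) 9383 0.0456 ((439.22576904296875, 320.681640625), (63.04600524902344, 51.60261917114258), 2.702939510345459)
tab top 1734 0.0716 ((443.5708312988281, 320.65704345703125), (24.539302825927734, 11.613537788391113), 1.8745559453964233)
cheek tops 4310 0.0597 ((454.1534118652344, 320.99481201171875), (92.98385620117188, 65.17182159423828), 2.624727964401245)
cheek-1 2149 0.0597 ((453.6794128417969, 295.74700927734375), (89.61299896240234, 13.840084075927734), 1.7301160097122192)
cheek1 2161 0.0597 ((452.9884033203125, 346.9706726074219), (93.07901763916016, 13.792527198791504), 1.9909658432006836)
floor 9165 0.0199 ((480.6885681152344, 322.1790771484375), (174.46315002441406, 84.07258605957031), 2.5339601039886475)
```

The tab is within 0.5 mm of its place. I lower it to the floor.

```bash
python3 -m crank '[0,0,1,0,0,0,0,3,0,0,0,0,5,0,0,0,0,7,0,0,0,0,9,0,0,0,0,10.5,0,0,0,0,11.3,0,0,0,0,11.7,0,0,0,0,11.7,0,0,0,0,11.7,0,0]'
```

```text
time: 24.95
tool_pos: [0.4885, 0.3228, 0.0235]
tool_rot: [0.0, -0.02, 1.0, 0.0]
contact_force: [-0.7, -0.7, -0.4]
gripper_width: 0.442
```

```bash
python3 -m crank '[0,0,0.3,0,0,0,0,0.3,0,0,0,0,0.3,0,0,0,0,0.3,0,46,0,0,0.3,0,48,0,0,0.3,0,52,0,0,0.3,0,58,0,0,0.3,0,64,0,0,0.3,0,68,0,0,0.3,0,68]'
python3 -m crank '[0,0,-10,0,68,0,0,-30,0,68,0,0,-60,0,68,0,0,-95,0,68,0,0,-130,0,68,-15,0,-160,0,68,-30,0,-170,0,68,-40,0,-170,0,68,-40,0,-170,0,68,-40,0,-170,0,68]'
python3 look.py .034 pics/j.png
```

```text
time: 25.95
tool_pos: [0.4884, 0.3228, 0.0229]
tool_rot: [0.0, -0.02, 1.0, -0.0]
contact_force: [0.8, -0.0, -0.5]
gripper_width: 0.681
time: 26.95
tool_pos: [0.5273, 0.324, 0.1911]
tool_rot: [-0.002, -0.02, 1.0, -0.001]
contact_force: [0.4, 0.0, -0.7]
gripper_width: 0.676
tcp [0.5272793  0.32397789 0.1910973 ] toolx heading -177.716651747062
0.9 [257.6, 132.4, 39.8, 154.9]
plate 6013 z 0.0341 world ((491.362548828125, 323.3261413574219), (155.75140380859375, 48.62827682495117), 1.37797212600708) tool ((35.40420913696289, 0.9515762329101562), (155.75527954101562, 48.62779235839844), 0.9000005722045898)
tab 372 z 0.0599 world ((443.6564025878906, 320.68951416015625), (22.190351486206055, 11.00905704498291), 2.625965118408203) tool ((83.26512145996094, 0.1920948028564453), (11.009679794311523, 22.189008712768555), 89.65705108642578)
```

View pics/j.png

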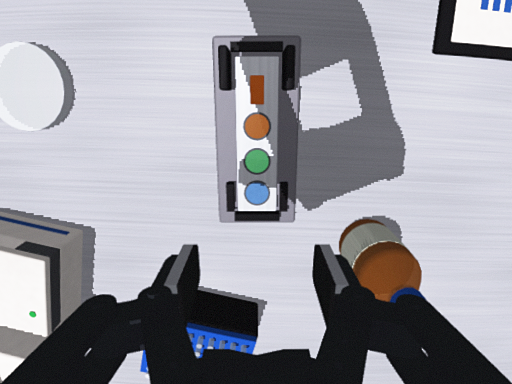

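The slider lies flat between the stops (plate at (257,132), tab at (257,90) between the cheeks), and the gripper is clear. I hand in the job.

```bash
python3 -c "from plant import order; print(order.job_done())"
```

```text
the job is handed in; nothing more can be done
None
```

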